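Swap the open tray of the specimen dry store

ROBOT

A 6-joint arm with a two-finger parallel gripper is mounted at the origin on the work surface. World frame = base frame: x ahead of the robot, y to its left, z up, the work surface at z = 0. Lengths are in m, angles in rad, forces in N, time in s.
With the tool pointing down it reaches from about 0.25 to 0.725 m from the base axis. Payload 4 kg.
Tool frame: the origin (TCP) lies between the finger pads; the fingertips stand 17 mm ahead of it and the grasp point (between the pads) lies 2 mm behind it; z points along the fingers, x is the direction in which the jaws open and shut, and the axes are right-handed (so a half turn about z gives the same grasp; the last joint's range is limited). The gripper opens to 85 mm and grips with 20 to 120 N. Pads are 22 mm wide; open, the fingers measure 114 mm over their backs; the gripper's body (76 mm by 85 mm) begins 54 mm behind the grasp point. The pads swing forward as they close: fully open they stand 13 mm farther back than shut.
Start: joints at [-1.194, 0.241, 0.005, 1.335, 0, 1.571], TCP at [0.184, -0.465, 0.224] pointing down, gripper open.
Joint ranges: [-2.72, 2.72], [-1.05, 1.87], [-1.09, 1.28], [-1.99, 2.15], [-1.42, 1.44], [-3.14, 3.14]. Speed limits (rad/s): [2.79, 2.79, 3.14, 3.14, 3.14, 3.14].

INTERFACE

Orientations are given as a unit quaternion [x, y, z, w].
In Python, from workcell import telemetry, cams, workorder gives the robot as it stands. The module is installed in compiled form; this text tells all that it offers.
- The arm moves only by the tool apply_moves, never from a script. Its argument "moves" is a list that holds one entry, the list of rows, each a list of 4 numbers: the shift along the tool's x, y, z in mm, then the turn about the tool's z in degrees. A call has exactly 10 rows; each row shifts and turns the pose as measured when the row begins, along the tool's axes as they then stand; what a row does not reach is not made up. A row lasts 1/10 s, in which the tool goes at most 50 mm and 8.59 degrees, less where a joint would pass 70% of its speed; a pose out of reach is approached as far as the arm can. A call with a gripper value outside its range is refused whole. "hand" is the gripper's target within -1 to 1 (fully open at 1, half-way at 0, shut at -1), set as the call begins (left out, the last holds). The fingers move at their own pace and stop on an object; the grip force is fixed at half the most. Time passes only in rows, so rows that do not move let the fingers close, or fill a call up. It gives the time, the measured TCP pose, the force and the opening at its end, in the units of the state.
- telemetry.get_obs(): the state, without advancing time (a new reading comes with each control period).
- cams.camera(name): name is "scene" or "top" or "wrist"; returns a dict with "color" (420x560x3 uint8, red, green, blue), "fovy" (degrees; the focal length in pixels is half the picture's height over the tangent of half this angle, whatever the lens; pixels are square), "cx", "cy" (the principal point, pixels), "camera_from_world" (4x4, takes a point from world to camera coordinates). Camera axes: x right, y down, z forward; pixel columns grow to the right and rows downward; lengths in m; the calibration is good to about 2 mm. The wrist camera is an equidistant fisheye: a pixel r from the principal point sees the ray r / f radians off the axis. A picture is of the moment at which its call begins. There is no depth.
- workorder.job_done(): hands the job in, once; it reports no verdict.
The state is a dict: "clock": time; "joint_pos": joint angles; "joint_vel": joint speeds; "tau": joint torques, N m; "eef_pos": TCP position; "tool_rot": TCP orientation; "ft_force": force on the tool from outside, world axes, zero at the start; "ft_torque": the same for the moment, N m; "grip_width": finger opening in m.
Only numpy, scipy, OpenCV 4.12 (cv2) and the standard library are available. Lean on these libraries where they do the work, as an engineer would, in place of code of your own. Each camera call takes 0.05 s, during which the arm holds its last target. There are 200 camera calls.

TASK

In the clear-topped dry store on the bench, push the empty tray that was left standing open fully home, and draw the tray with the four round specimen mounts out as far as it goes, by hooking a fingertip behind its upturned lip. Pinch and lift nothing. Leave the tray of square-cut coupons shut, touch none of the polished mounts and keep them standing in their compartments, and do not disturb the mouse, bottle, loupe and metal block on the bench.

Things in the scene. Friction and masses are not known exactly. Their poses are not given: they have to be found in the camera images.
- dry_store: grey base of the dry store, vent slots in front, 148 x 400 x 34 mm high, fixed. Origin: centre of its underside; +x to the store's back; trays draw out along its -x. On it, side by side 127 mm apart along its y in any order, stand three white one-tray units, 136 deep x 124 wide x 56 mm high, each with a flat clear cover, open only in front where the tray comes out.
- mount_tray (a joint): how far the aluminium tray that holds four round specimen mounts is drawn out of its unit, m: 0 fully home, 0.105 at its outer stop. Slides on plain rails and stays where it is left; about 2 N moves it; no spring.
- empty_tray (a joint): how far the aluminium tray that holds nothing (it is the empty one) is drawn out of its unit, m: 0 fully home, 0.105 at its outer stop. Slides on plain rails and stays where it is left; about 2 N moves it; no spring.
- coupon_tray (a joint): how far the aluminium tray that holds eight fixed square-cut steel coupons, 40 x 12 x 12 mm is drawn out of its unit, m: 0 fully home, 0.105 at its outer stop. Slides on plain rails and stays where it is left; about 2 N moves it; no spring.
- mount_lip (a point): upturned lip along the front of the mounts' tray, moves with it: 110 wide, 22 high, 6 mm thick with the label strip on its front. Point: middle of the foot of its rear face, on the tray's floor, 42 mm above the bench; +x to the store, square to the lip; y along it; z up. Behind it (+x) the floor lies open from above for 36 mm, room for a fingertip, up to the tray's 38 mm high front panel; the compartments begin there.
- empty_lip (a point): the same kind of lip on the empty tray; point and axes as for the mount tray's lip.
- coupon_lip (a point): the same kind of lip on the coupon tray; point and axes as for the mount tray's lip.
- mount1: round black resin specimen mount, 30 mm across, 18 high, 35 g, polished face up; stands loose in its own compartment (about 50 x 50 mm, walls 16 mm) of the mount tray, under the clear cover while the tray is home. Origin: centre of its underside.
- mount2: round black resin specimen mount, 30 mm across, 18 high, 35 g, polished face up; stands loose in its own compartment (about 50 x 50 mm, walls 16 mm) of the mount tray, under the clear cover while the tray is home. Origin: centre of its underside.
- mount3: round black resin specimen mount, 30 mm across, 18 high, 35 g, polished face up; stands loose in its own compartment (about 50 x 50 mm, walls 16 mm) of the mount tray, under the clear cover while the tray is home. Origin: centre of its underside.
- mount4: round black resin specimen mount, 30 mm across, 18 high, 35 g, polished face up; stands loose in its own compartment (about 50 x 50 mm, walls 16 mm) of the mount tray, under the clear cover while the tray is home. Origin: centre of its underside.
- mouse: bystander: black computer mouse, 100 x 58 x 34 mm, loose. Origin: under its middle.
- etchant: bystander: small amber bottle with black cap, 52 mm across, 115 high, loose. Origin: centre of its underside.
- loupe: bystander: black hand loupe, 38 mm across, 46 high, loose. Origin: centre of its underside.
- mould: bystander: aluminium block, 50 x 50 x 30 mm, loose. Origin: centre of its underside.

How it is judged:
By the outcome, as a careful person would: the job done as asked, in the order asked, and still so for the second after the job is handed in, with the robot touching nothing.
It also fails if it takes over 45 s, if anything falls off the work surface, if the arm or the gripper's body presses on something with over 40 N, if the wrist force passes 120 N, or if a joint passes its speed limit or range.

## Working session

There is one attempt and no reset: what is moved stays moved. The work goes in short steps, Python scripts to look and compute and a tool call to move; the robot and the scene stay as the last step left them, time stands still between calls to the robot, and variables do not carry over. Pictures are saved under pics/ and viewed, about 8 in all and at most 12, crops included, and the job is handed in when it is done.

Besides the shell and the picture viewer there is one more tool, called by a JSON object that holds its "name" and its "arguments". apply_moves: Moves the arm, as the interface text tells. Its arguments: {"type":"object","properties":{"moves":{"type":"array"},"hand":{"type":"number"}},"required":["moves"]}

```bash
mkdir -p pics
cat > h.py <<'E'
import numpy as np, cv2
from workcell import telemetry, cams, workorder
def grab(n,fn=None):
    c=cams.camera(n)
    if fn: cv2.imwrite('pics/'+fn,c['color'][:,:,::-1])
    return c
def ray(c,u,v,fish=False):
    f=210/np.tan(np.radians(c['fovy'])/2)
    x,y=u-c['cx'],v-c['cy']
    if fish:
        r=np.hypot(x,y);t=r/f;d=np.array([x/r*np.sin(t),y/r*np.sin(t),np.cos(t)])
    else: d=np.array([x/f,y/f,1.])
    T=np.linalg.inv(c['camera_from_world']);d=T[:3,:3]@d
    return T[:3,3],d/np.linalg.norm(d)
def onz(c,u,v,z,fish=False):
    o,d=ray(c,u,v,fish);return o+d*(z-o[2])/d[2]
def tri(rs):
    A=sum(np.eye(3)-np.outer(d,d) for o,d in rs);b=sum((np.eye(3)-np.outer(d,d))@o for o,d in rs)
    return np.linalg.solve(A,b)
def proj(c,p,fish=False):
    f=210/np.tan(np.radians(c['fovy'])/2)
    q=(c['camera_from_world']@np.r_[p,1])[:3]
    if fish:
        r=np.hypot(q[0],q[1]);t=np.arctan2(r,q[2]);return np.array([c['cx']+f*t*q[0]/r,c['cy']+f*t*q[1]/r])
    return np.array([c['cx']+f*q[0]/q[2],c['cy']+f*q[1]/q[2]])
E
python3 - <<'E'
from h import *
ims=[]
for n in('scene','top','wrist'):
    c=grab(n,n+'0.png');print(n,c['fovy'],c['cx'],c['cy'],np.linalg.inv(c['camera_from_world']).round(3).tolist())
    np.save(n+'0.npy',c,allow_pickle=True)
o=telemetry.get_obs();print(o)
E
```

```text
scene 48.11854701749039 270.5931297583036 207.02987382093428 [[-0.522, 0.703, -0.483, 1.152], [0.853, 0.423, -0.307, 0.361], [-0.012, -0.572, -0.82, 1.037], [0.0, 0.0, 0.0, 1.0]]
top 54.43397459823018 277.5231279076262 210.72567842282433 [[0.001, -0.989, 0.149, 0.397], [-1.0, 0.0, 0.01, 0.022], [-0.01, -0.149, -0.989, 1.274], [0.0, 0.0, 0.0, 1.0]]
wrist 65.70646984690485 279.4400312716266 210.39382650104417 [[0.369, -0.888, -0.275, 0.255], [-0.93, -0.353, -0.107, -0.437], [-0.003, 0.295, -0.955, 0.374], [0.0, 0.0, 0.0, 1.0]]
{'clock': 0.15, 'joint_pos': array([-1.19399967e+00,  2.41247570e-01,  4.01714371e-03,  1.33520984e+00,
        2.38757741e-05,  1.57081155e+00]), 'joint_vel': array([ 6.13804436e-05, -1.39499318e-03,  4.50650321e-03, -6.56984398e-04,
        1.85886503e-03, -7.38440431e-04]), 'tau': array([-8.72629994e-05, -3.72634828e+01,  2.52639359e+01,  1.23532891e-02,
        1.54427821e-04,  1.40518626e-06]), 'eef_pos': array([ 0.18379378, -0.46445382,  0.22370735]), 'tool_rot': array([ 8.27021355e-01, -5.62169906e-01, -6.73083252e-04, -4.71949727e-04]), 'ft_force': array([-0.10722482, -0.00719561, -0.18293072]), 'ft_torque': array([ 0.05268506, -0.00900595, -0.02654393]), 'grip_width': 0.08534348950803791}
```

View pics/top0.png

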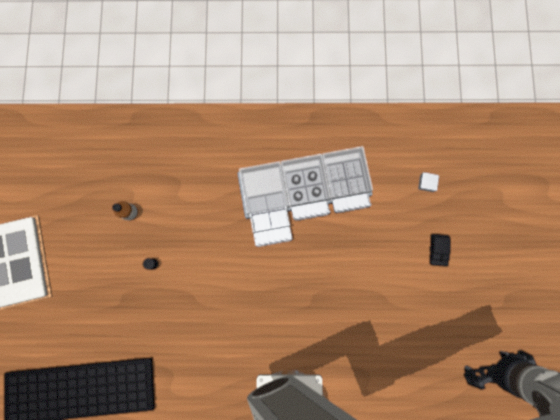

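View pics/scene0.png

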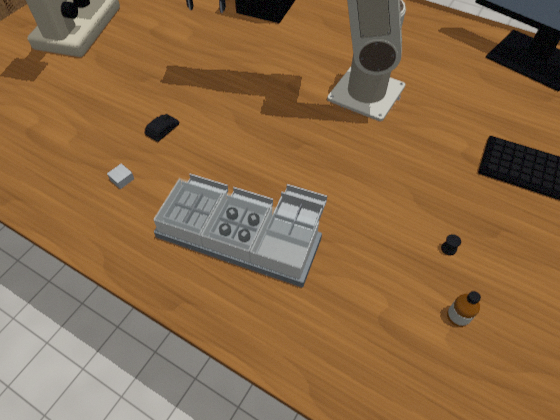

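The empty tray (left in top view, lip near px (272,237)) stands open. The mount tray is in the middle (lip near (310,211)) and the coupons are on the right (351,203). Bystanders are well clear to the sides.

Run:
```python
from h import *
a=cv2.imread('pics/top0.png')[140:250,232:382];b=cv2.imread('pics/scene0.png')[170:285,150:335]
a=cv2.resize(a,None,fx=4,fy=4,interpolation=cv2.INTER_CUBIC)[:,:600];b=cv2.resize(b,None,fx=3.2,fy=3.2,interpolation=cv2.INTER_CUBIC)
b=b[:,:600]
o=np.zeros((600,600,3),np.uint8);a=cv2.resize(a,None,fx=.65,fy=.65);
o=np.vstack([cv2.resize(cv2.imread('pics/top0.png')[140:250,232:382],(600,440)*1,interpolation=cv2.INTER_CUBIC)]);
cv2.imwrite('pics/topc.png',o);cv2.imwrite('pics/scenec.png',cv2.resize(cv2.imread('pics/scene0.png')[170:285,150:335],None,fx=4,fy=4,interpolation=cv2.INTER_CUBIC))
```

```text
(no output)
```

View pics/topc.png

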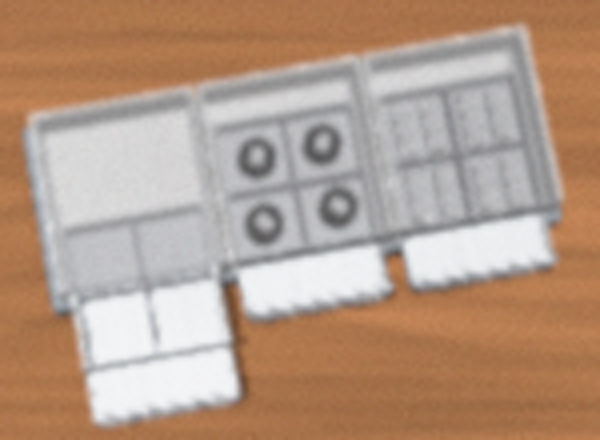

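View pics/scenec.png

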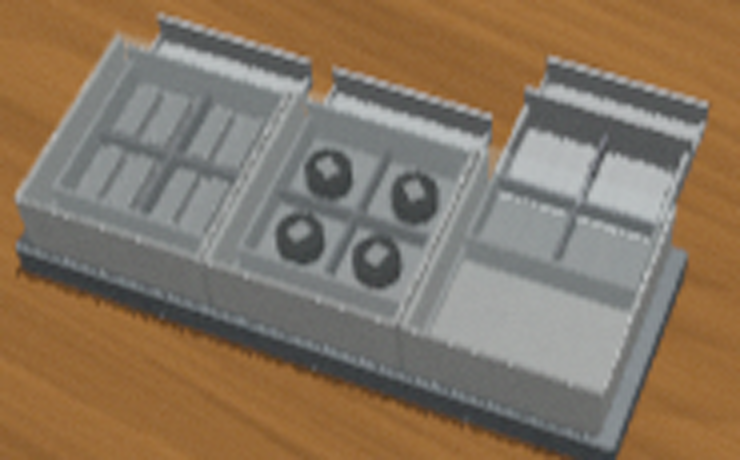

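Run:
```python
from h import *
t=np.load('top0.npy',allow_pickle=True).item();s=np.load('scene0.npy',allow_pickle=True).item()
T=lambda u,v:(232+u/4-.4,140+v/4-.4); S=lambda u,v:(150+u/4-.4,170+v/4-.4)
P={}
for n,a,b in[('eL',(97,422),(708,103)),('eR',(241,400),(548,58)),('mL',(250,319),(492,115)),('mR',(392,293),(333,68)),('cL',(412,289),(311,62)),('cR',(553,267),(160,14)),('backL',(33,115),(602,388)),('backR',(523,28),(18,200))]:
    r=[ray(t,*T(*a)),ray(s,*S(*b))];p=tri(r);P[n]=onz(t,*T(*a),.09 if 'back' in n else .064)
    print(n,p.round(4),[np.round(np.linalg.norm(np.cross(p-o,d)),4) for o,d in r],P[n].round(4),onz(s,*S(*b),.09 if 'back' in n else .064).round(4))
for a,b in('eL','eR'),('mL','mR'),('cL','cR'),('backL','backR'):
    d=P[a]-P[b];print(a,np.linalg.norm(d),np.degrees(np.arctan2(-d[0],d[1])),(P[a]+P[b])/2)
```

```text
eL [0.4763 0.0996 0.0653] [np.float64(0.0017), np.float64(0.0017)] [0.477  0.0981 0.064 ] [0.4747 0.1008 0.064 ]
eR [ 0.4934 -0.0079  0.0595] [np.float64(0.0009), np.float64(0.0009)] [ 0.4934 -0.0086  0.064 ] [ 0.496  -0.0054  0.064 ]
mL [ 0.5536 -0.0145  0.0625] [np.float64(0.0012), np.float64(0.0012)] [ 0.5539 -0.0155  0.064 ] [ 0.5541 -0.0128  0.064 ]
mR [ 0.5739 -0.1221  0.0619] [np.float64(0.0001), np.float64(0.0001)] [ 0.5735 -0.1218  0.064 ] [ 0.5752 -0.1212  0.064 ]
cL [ 0.577  -0.1373  0.0616] [np.float64(0.0002), np.float64(0.0002)] [ 0.5765 -0.1368  0.064 ] [ 0.5785 -0.1363  0.064 ]
cR [ 0.5947 -0.2451  0.061 ] [np.float64(0.0021), np.float64(0.0021)] [ 0.5932 -0.2426  0.064 ] [ 0.5971 -0.2454  0.064 ]
backL [0.7024 0.1479 0.0927] [np.float64(0.002), np.float64(0.002)] [0.7039 0.1463 0.09  ] [0.7003 0.1491 0.09  ]
backR [ 0.7708 -0.2197  0.0858] [np.float64(0.0017), np.float64(0.0017)] [ 0.7705 -0.2204  0.09  ] [ 0.7719 -0.2154  0.09  ]
eL 0.10790679954308723 8.717386776098852 [0.48520138 0.04476053 0.064     ]
mL 0.10806167708137307 10.453660305008425 [ 0.56371739 -0.06866292  0.064     ]
cL 0.10710112585606762 8.938650972479088 [ 0.58486331 -0.18969588  0.064     ]
backL 0.3726681694047241 10.287305974458134 [ 0.73719455 -0.03702014  0.09      ]
```

{"name": "apply_moves", "arguments": {"moves": [[[-30,-33,0,0],[-30,-33,0,0],[-30,-33,0,0],[-30,-33,0,0],[-30,-33,0,0],[-30,-33,0,0],[-30,-33,0,0],[-30,-33,0,0],[-30,-33,0,0],[0,0,0,5]]], "hand": -1}}

```text
clock: 1.15
eef_pos: [0.3663, -0.092, 0.2212]
tool_rot: [0.799, -0.601, -0.001, -0.002]
ft_force: [-0.7, -0.4, -0.2]
grip_width: 0.0003
```

```bash
cat >> h.py <<'E'
yaw=np.radians(10.2); s=np.array([np.cos(yaw),np.sin(yaw)])
def st(target=None):
    o=telemetry.get_obs();q=o['tool_rot'];p=o['eef_pos']
    from scipy.spatial.transform import Rotation as R
    m=R.from_quat(q).as_matrix()
    print('t',o['clock'],'p',p.round(4),'xyaw',np.degrees(np.arctan2(m[1,0],m[0,0])).round(2),'tilt',m[:,2].round(3),'j',o['joint_pos'].round(2),'F',o['ft_force'].round(1),'w',o['grip_width'].round(4))
    if target is not None: print('tool delta mm',(m.T@(np.array(target)-p)*1000).round(1))
    return o
E
python3 -c "
from h import *
st([.436,.036,.15])"
```

```text
Traceback (most recent call last):
  File "h.py", line 31, in st
    print('t',o['clock'],'p',p.round(4),'xyaw',np.degrees(np.arctan2(m[1,0],m[0,0])).round(2),'tilt',m[:,2].round(3),'j',o['joint_pos'].round(2),'F',o['ft_force'].round(1),'w',o['grip_width'].round(4))
                                                                                                                                                                                ^^^^^^^^^^^^^^^^^^^^^
AttributeError: 'float' object has no attribute 'round'
```

```bash
sed -i "s/o\['grip_width'\].round(4)/o['grip_width']/" h.py
python3 -c "
from h import *
st([.436,.036,.15])"
```

```text
t 1.15 p [ 0.3663 -0.092   0.2212] xyaw -73.84 tilt [-0.     0.004 -1.   ] j [-0.25 -0.   -0.28  1.29  0.    2.61] F [-0.7 -0.4 -0.2] w 0.00033379528340204723
tool delta mm [-103.2 -102.5   71.7]
```

{"name": "apply_moves", "arguments": {"moves": [[[0,0,0,-8.5],[0,0,0,-8.5],[0,0,0,-8.5],[0,0,0,-8.5],[0,0,0,-8.5],[0,0,0,-8.5],[0,0,0,-8.5],[0,0,0,-8.5],[0,0,0,-8.5],[0,0,0,-8.5]]]}}

```text
clock: 2.15
eef_pos: [0.3646, -0.0875, 0.2187]
tool_rot: [0.994, 0.105, -0.003, -0.003]
ft_force: [0.5, 0.4, -0.6]
grip_width: 0.0003
```

{"name": "apply_moves", "arguments": {"moves": [[[0,0,0,-8.5],[0,0,0,-8.5],[0,0,0,-8.5],[0,0,0,-8.5],[0,0,0,-8.5],[0,0,0,-8.5],[0,0,0,-8.5],[0,0,0,-8.5],[0,0,0,-8.5],[0,0,0,-8.5]]]}}

```text
clock: 3.15
eef_pos: [0.3618, -0.0868, 0.2162]
tool_rot: [0.656, 0.755, -0.001, -0.007]
ft_force: [0.5, 0.3, -0.4]
grip_width: -0.0001
```

```bash
python3 -c "
from h import *
st([.436,.036,.12])"
```

```text
t 3.15 p [ 0.3618 -0.0868  0.2162] xyaw 98.01 tilt [-0.013  0.007 -1.   ] j [-0.24  0.   -0.29  1.29  0.   -0.38] F [ 0.5  0.3 -0.4] w -0.00012785909702812135
tool delta mm [110.4  91.7  96.1]
```

{"name": "apply_moves", "arguments": {"moves": [[[14,11,11,0],[14,11,11,0],[14,11,11,0],[14,11,11,0],[14,11,11,0],[14,11,11,0],[14,11,11,0],[14,11,11,0],[0,0,0,-2],[0,0,0,0]]]}}

```text
clock: 4.15
eef_pos: [0.4329, 0.0416, 0.1228]
tool_rot: [0.642, 0.767, -0.003, -0.008]
ft_force: [-0.1, 0.2, -0.3]
grip_width: 0.0
```

```bash
python3 -c "
from h import *
st([.436,.036,.069]);c=grab('wrist','w1.png')"
```

```text
t 4.15 p [0.4329 0.0416 0.1228] xyaw 100.13 tilt [-0.016  0.006 -1.   ] j [ 0.09  0.2  -0.32  1.06  0.01 -0.09] F [-0.1  0.2 -0.3] w 1.1689639915006888e-05
tool delta mm [-6.5  2.8 53.8]
```

View pics/w1.png

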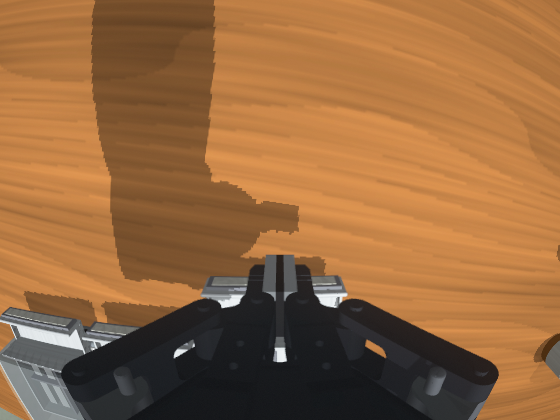

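The wrist view shows the shut fingers (px 280,270) centred on the empty tray's lip (203–347, row 290). Its clearance in front is good, so I descend.

{"name": "apply_moves", "arguments": {"moves": [[[-1,0,7,0],[-1,0,7,0],[-1,0,7,0],[-1,0,7,0],[-1,0,7,0],[0,0,7,0],[0,0,6,0],[0,0,3,0],[0,0,0,0],[0,0,0,0]]]}}

```text
clock: 5.2
eef_pos: [0.4321, 0.035, 0.0671]
tool_rot: [0.644, 0.765, -0.003, -0.008]
ft_force: [0.4, 0.4, 0.2]
grip_width: -0.0003
```

```bash
python3 -c "
from h import *
o=st([.485,.045,.069]);print((np.array([.542,.0565])-o['eef_pos'][:2])@s)
c=grab('wrist','w2.png')"
```

```text
t 5.2 p [0.4321 0.035  0.0671] xyaw 99.83 tilt [-0.016  0.006 -1.   ] j [ 0.08  0.26 -0.41  0.91  0.01 -0.1 ] F [0.4 0.4 0.2] w -0.00025398442660378004
tool delta mm [ 0.8 53.8 -2.7]
0.11194976297653975
```

View pics/w2.png

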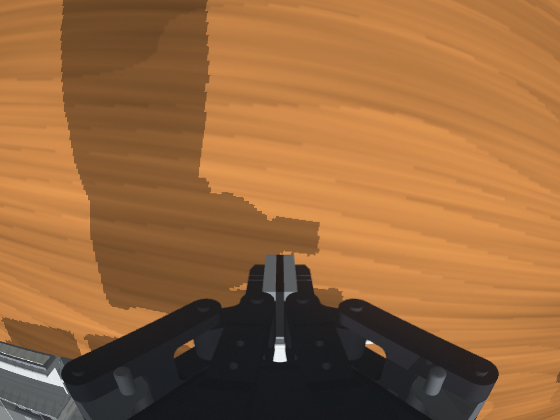

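{"name": "apply_moves", "arguments": {"moves": [[[0,9,0,0],[0,9,0,0],[0,9,0,0],[0,9,0,0],[0,9,0,0],[0,9,0,0],[0,9,0,0],[0,9,0,0],[0,9,0,0],[0,8,0,0]]]}}

```text
clock: 6.25
eef_pos: [0.5274, 0.0518, 0.0665]
tool_rot: [0.644, 0.765, -0.003, -0.008]
ft_force: [-2.3, -0.2, 1.1]
grip_width: -0.0002
```

```bash
python3 -c "
from h import *
o=st([.485,.045,.069]);print((np.array([.542,.0565])-o['eef_pos'][:2])@s)"
```

```text
t 6.25 p [0.5274 0.0518 0.0665] xyaw 99.85 tilt [-0.016  0.006 -1.   ] j [ 0.09  0.43 -0.16  1.    0.01 -0.08] F [-2.3 -0.2  1.1] w -0.00022416146325796406
tool delta mm [  0.6 -43.   -1.9]
0.015197540643334386
```

Contact with 2 N, about 4 mm to go. Finish gently until the stop shows in the force.

{"name": "apply_moves", "arguments": {"moves": [[[0,2,0,0],[0,2,0,0],[0,2,0,0],[0,2,0,0],[0,1,0,0],[0,1,0,0],[0,1,0,0],[0,1,0,0],[0,1,0,0],[0,1,0,0]]]}}

```text
clock: 7.25
eef_pos: [0.541, 0.0543, 0.0659]
tool_rot: [0.644, 0.765, -0.004, -0.009]
ft_force: [-1.0, -0.2, 1.8]
grip_width: 0.0003
```

```bash
python3 -c "
from h import *
o=st();print((np.array([.542,.0565])-o['eef_pos'][:2])@s)"
```

```text
t 7.25 p [0.541  0.0543 0.0659] xyaw 99.85 tilt [-0.02   0.006 -1.   ] j [ 0.1   0.46 -0.11  1.02  0.01 -0.08] F [-1.  -0.2  1.8] w 0.0003295186327994255
0.001422360588380848
```

{"name": "apply_moves", "arguments": {"moves": [[[0,1.5,0,0],[0,1.5,0,0],[0,1.5,0,0],[0,1.5,0,0],[0,1.5,0,0],[0,1,0,0],[0,1,0,0],[0,1,0,0],[0,1,0,0],[0,0,0,0]]]}}

```text
clock: 8.25
eef_pos: [0.5538, 0.0566, 0.0659]
tool_rot: [0.644, 0.765, -0.004, -0.009]
ft_force: [-0.7, -0.8, 1.2]
grip_width: -0.0003
```

```bash
python3 -c "
from h import *
o=st();print((np.array([.542,.0565])-o['eef_pos'][:2])@s)
c=grab('top','t1.png');np.save('t1.npy',c,allow_pickle=True)
d=grab('scene')
cv2.imwrite('pics/c1.png',np.vstack([cv2.resize(c['color'][140:250,232:382,::-1],(480,352),interpolation=2)[40:],cv2.resize(d['color'][170:260,150:335,::-1],(480,234),interpolation=2)]))"
```

```text
t 8.25 p [0.5538 0.0566 0.0659] xyaw 99.86 tilt [-0.019  0.006 -1.   ] j [ 0.1   0.48 -0.08  1.03  0.01 -0.07] F [-0.7 -0.8  1.2] w -0.0003122735338645993
-0.011626526600494314
```

View pics/c1.png

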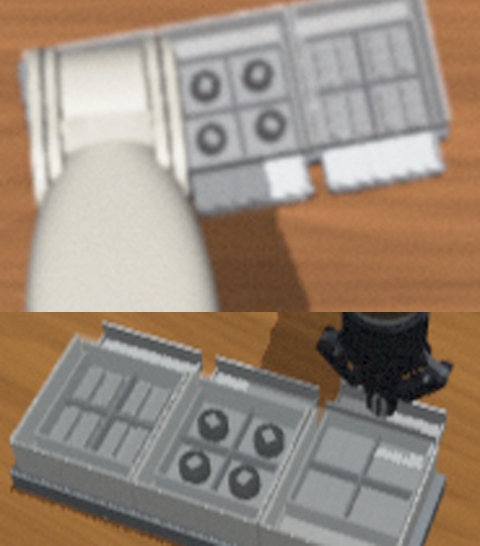

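Run:
```python
from h import *
d=grab('scene');p=telemetry.get_obs()['eef_pos']
im=cv2.resize(d['color'][165:265,220:340,::-1],None,fx=6,fy=6,interpolation=cv2.INTER_CUBIC)
for off in(0,.017):
    q=proj(d,p+[-.019*off,0,-off]);print(q,(q-[220,165])*6)
np.save('s1.npy',d,allow_pickle=True)
cv2.imwrite('pics/s1z.png',im)
```

```text
[296.32156438 209.40041517] [457.92938629 266.40249103]
[296.16120867 213.11412734] [456.96725202 288.68476402]
```

View pics/s1z.png

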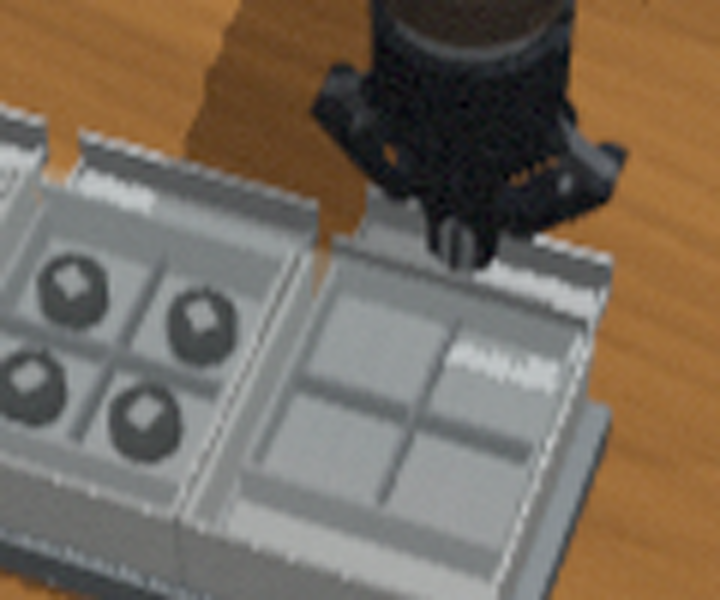

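Run:
```python
from h import *
from scipy.spatial.transform import Rotation as R
c=grab('wrist');o=telemetry.get_obs();m=R.from_quat(o['tool_rot']).as_matrix();p=o['eef_pos']
for y in(-.011,0,.011):
  for z in(-.02,0,.01,.017,.03): print(y,z,proj(c,p+m@[0,y,z],True).round(1),end=' ')
  print()
g=c['color'][235:310,279].astype(int).sum(1);print(g.tolist())
cv2.imwrite('pics/w3.png',cv2.resize(c['color'][200:420,100:460,::-1],None,fx=2,fy=2))
# residual empty tray: lip corners in scene zoom
s1=np.load('s1.npy',allow_pickle=True).item()
for u,v in((370,188),(612,260),(80,132),(318,203)): print(onz(s1,220+u/6-.4,165+v/6-.4,.064).round(4))
```

```text
-0.011 -0.02 [279.3 260.6] -0.011 0 [279.3 243.1] -0.011 0.01 [279.3 235.7] -0.011 0.017 [279.3 231. ] -0.011 0.03 [279.3 223.2] 
0 -0.02 [279.3 282.1] 0 0 [279.3 262.8] 0 0.01 [279.3 254.6] 0 0.017 [279.3 249.3] 0 0.03 [279.3 240.5] 
0.011 -0.02 [279.3 302.1] 0.011 0 [279.3 281.4] 0.011 0.01 [279.3 272.5] 0.011 0.017 [279.3 266.8] 0.011 0.03 [279.3 257.1] 
[544, 592, 715, 539, 523, 524, 523, 521, 521, 521, 516, 516, 519, 516, 516, 515, 514, 512, 513, 423, 134, 133, 131, 133, 129, 126, 128, 127, 128, 124, 123, 122, 120, 121, 116, 117, 115, 113, 114, 112, 110, 109, 109, 106, 104, 105, 103, 105, 103, 103, 97, 97, 98, 94, 92, 93, 100, 139, 145, 143, 139, 140, 141, 142, 140, 141, 139, 135, 139, 137, 139, 136, 134, 136, 135]
[0.5361 0.0022 0.064 ]
[0.516  0.1083 0.064 ]
[ 0.5751 -0.121   0.064 ]
[ 0.5543 -0.0127  0.064 ]
```

View pics/w3.png

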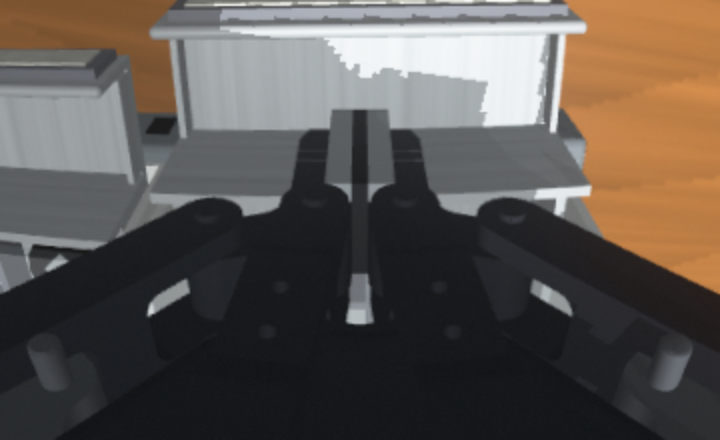

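Run:
```python
from h import *
from scipy.spatial.transform import Rotation as R
c=np.load('s1.npy',allow_pickle=True).item();o=telemetry.get_obs();m=R.from_quat(o['tool_rot']).as_matrix();p=o['eef_pos']
for y in(-.011,0,.011):
  for z in(-.02,-.01,0,.01,.017): print(y,z,((proj(c,p+m@[0,y,z])-[220,165]+.4)*6).round(0),end=' ')
  print()
hsv=c['color'][180:225,296].astype(int).sum(1);print(list(zip(range((180-165)*6,360,6),hsv.tolist())))
lip=np.array([.526,.0552]);print('panel top at z.08',((proj(c,np.r_[lip+.042*s,.08])-[220,165]+.4)*6),'floor at panel',((proj(c,np.r_[lip+.042*s,.042])-[220,165]+.4)*6))
```

```text
-0.011 -0.02 [470. 221.] -0.011 -0.01 [470. 235.] -0.011 0 [469. 248.] -0.011 0.01 [469. 262.] -0.011 0.017 [468. 271.] 
0 -0.02 [461. 242.] 0 -0.01 [461. 255.] 0 0 [460. 269.] 0 0.01 [460. 282.] 0 0.017 [460. 291.] 
0.011 -0.02 [452. 262.] 0.011 -0.01 [452. 276.] 0.011 0 [451. 289.] 0.011 0.01 [451. 303.] 0.011 0.017 [451. 312.] 
[(90, 71), (96, 81), (102, 43), (108, 79), (114, 62), (120, 64), (126, 73), (132, 67), (138, 70), (144, 73), (150, 73), (156, 78), (162, 60), (168, 81), (174, 96), (180, 82), (186, 89), (192, 79), (198, 69), (204, 55), (210, 82), (216, 96), (222, 143), (228, 154), (234, 145), (240, 156), (246, 150), (252, 164), (258, 172), (264, 211), (270, 303), (276, 321), (282, 264), (288, 313), (294, 360), (300, 373), (306, 376), (312, 368), (318, 329), (324, 335), (330, 388), (336, 432), (342, 518), (348, 578), (354, 582)]
panel top at z.08 [457.82085396 278.74798866] floor at panel [454.88137274 329.62466159]
```

The fingertips have passed over the lip (scene view: tip at zoom (457,268) is above and behind it) and are bearing on the front panel's top. So the shut tips sit higher than the nominal 17 mm ahead of the TCP. I back off, rise, and push again lower on the lip's front.

{"name": "apply_moves", "arguments": {"moves": [[[0,-6,0,0],[0,-2,-10,0],[0,0,-15,0],[0,-15,-10,0],[0,-20,0,0],[0,-20,0,0],[0,-15,0,0],[0,-2,0,0],[0,0,0,0],[0,0,0,0]]]}}

```text
clock: 9.45
eef_pos: [0.4775, 0.042, 0.1097]
tool_rot: [0.644, 0.765, 0.001, -0.004]
ft_force: [-0.2, -0.0, -0.3]
grip_width: -0.0006
```

Run:
```python
from h import *
o=st([.526-.045*s[0],.0552-.045*s[1],.040])
c=grab('scene');np.save('s2.npy',c,allow_pickle=True)
cv2.imwrite('pics/s2z.png',cv2.resize(c['color'][150:250,220:340,::-1],None,fx=6,fy=6,interpolation=cv2.INTER_CUBIC))
p=o['eef_pos']
for z in(-.02,0,.017): print(((proj(c,p-[0,0,z])-[220,150]+.4)*6).round(0))
```

```text
t 9.45 p [0.4775 0.042  0.1097] xyaw 99.82 tilt [-0.005  0.006 -1.   ] j [ 0.08  0.29 -0.25  1.04  0.01 -0.09] F [-0.2 -0.  -0.3] w -0.0005558429998165008
tool delta mm [ 4.   5.3 69.7]
[526. 126.]
[524. 156.]
[522. 182.]
```

View pics/s2z.png

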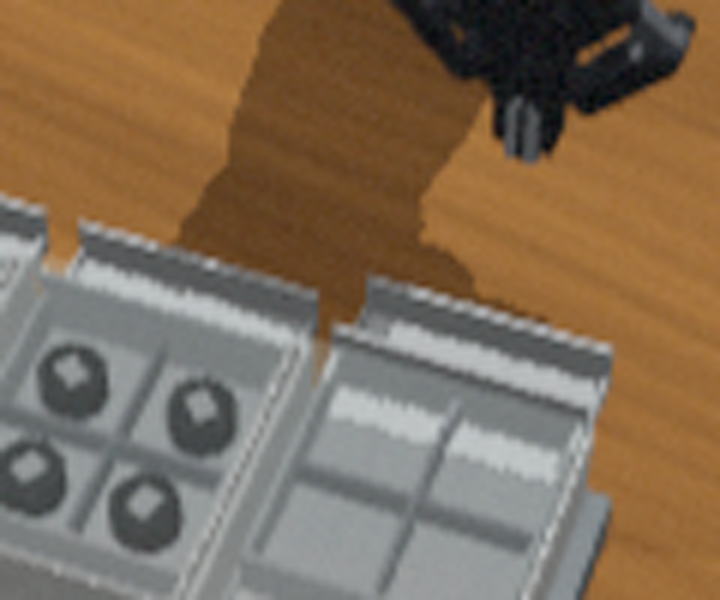

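Tray remains intact. The tip's end is visible at (525,160), where the TCP projects to (524,156). So the tips end about 5–13 mm behind the stated TCP, and I use a TCP height of 40 mm for the lip.

{"name": "apply_moves", "arguments": {"moves": [[[4,0,10,0],[0,0,10,0],[0,0,10,0],[0,0,10,0],[0,0,10,0],[0,0,10,0],[0,0,8,0],[0,0,1,0],[0,0,0,0],[0,0,0,0]]]}}

```text
clock: 10.5
eef_pos: [0.4768, 0.047, 0.0321]
tool_rot: [0.644, 0.765, -0.0, -0.005]
ft_force: [-0.5, -0.8, 0.2]
grip_width: -0.0001
```

Run:
```python
from h import *
o=st([.526-.02*s[0],.0552-.02*s[1],.040])
```

```text
t 10.5 p [0.4768 0.047  0.0321] xyaw 99.84 tilt [-0.008  0.006 -1.   ] j [ 0.09  0.38 -0.34  0.85  0.01 -0.08] F [-0.5 -0.8  0.2] w -5.2159035175920336e-05
tool delta mm [-0.4 29.8 -8.2]
```

{"name": "apply_moves", "arguments": {"moves": [[[0,3,-3,0],[0,8,-3,0],[0,8,0,0],[0,8,0,0],[0,6,0,0],[0,4,0,0],[0,4,0,0],[0,3,0,0],[0,2,0,0],[0,2,0,0]]]}}

```text
clock: 11.5
eef_pos: [0.528, 0.0559, 0.0397]
tool_rot: [0.644, 0.765, -0.001, -0.005]
ft_force: [-2.2, 0.6, 2.3]
grip_width: 0.0003
```

{"name": "apply_moves", "arguments": {"moves": [[[0,1.5,0,0],[0,1.5,0,0],[0,1.5,0,0],[0,1,0,0],[0,1,0,0],[0,1,0,0],[0,1,0,0],[0,1,0,0],[0,1,0,0],[0,1,0,0]]]}}

```text
clock: 12.5
eef_pos: [0.5276, 0.056, 0.0383]
tool_rot: [0.644, 0.765, -0.009, -0.013]
ft_force: [-5.3, -0.7, 3.6]
grip_width: -0.0002
```

Run:
```python
from h import *
o=st();print((np.array([.542,.0575])-o['eef_pos'][:2])@s)
```

```text
t 12.5 p [0.5276 0.056  0.0383] xyaw 99.81 tilt [-0.031  0.002 -1.   ] j [ 0.1   0.48 -0.17  0.96  0.01 -0.07] F [-5.3 -0.7  3.6] w -0.0001978893446791584
0.014451816934941963
```

Stalled against the stop at 5 N: the empty tray is home. Back off and rise, then go over the mount tray's gap.

{"name": "apply_moves", "arguments": {"moves": [[[0,-5,0,0],[0,-10,0,0],[0,-10,-5,0],[0,0,-15,0],[0,0,-20,0],[0,0,-20,0],[0,0,-20,0],[-20,0,0,0],[-20,0,0,0],[-20,0,0,0]]]}}

```text
clock: 13.5
eef_pos: [0.5145, -0.0074, 0.1253]
tool_rot: [0.642, 0.767, -0.004, -0.008]
ft_force: [0.5, -0.5, -0.0]
grip_width: -0.0001
```

Run:
```python
from h import *
o=st([.585,-.063,.11])
```

```text
t 13.5 p [ 0.5145 -0.0074  0.1253] xyaw 100.1 tilt [-0.018  0.004 -1.   ] j [-0.02  0.35 -0.11  1.13  0.   -0.19] F [ 0.5 -0.5 -0. ] w -0.00010140996795486
tool delta mm [-67.2  59.9  13.9]
```

{"name": "apply_moves", "arguments": {"moves": [[[-10,0,0,0],[-15,5,0,0],[-15,10,0,0],[-15,15,0,0],[-8,15,0,0],[-2,10,0,0],[0,3,0,0],[0,0,0,0],[0,0,0,0],[0,0,0,0]]]}}

```text
clock: 14.5
eef_pos: [0.5852, -0.0669, 0.1247]
tool_rot: [0.643, 0.766, -0.003, -0.007]
ft_force: [0.5, -0.1, -0.8]
grip_width: 0.0
```

Run:
```python
from h import *
o=st([.585,-.063,.11])
w=grab('wrist');c=grab('scene');np.save('w4.npy',w,allow_pickle=True);np.save('s4.npy',c,allow_pickle=True)
cv2.imwrite('pics/c4.png',np.hstack([cv2.resize(w['color'][180:330,180:380,::-1],(400,300)),cv2.resize(c['color'][165:265,220:340,::-1],(400,333),interpolation=2)[:300]]))
```

```text
t 14.5 p [ 0.5852 -0.0669  0.1247] xyaw 99.96 tilt [-0.015  0.004 -1.   ] j [-0.12  0.49  0.1   1.2   0.   -0.29] F [ 0.5 -0.1 -0.8] w 3.4338361658005676e-05
tool delta mm [ 3.8  0.7 14.7]
```

View pics/c4.png

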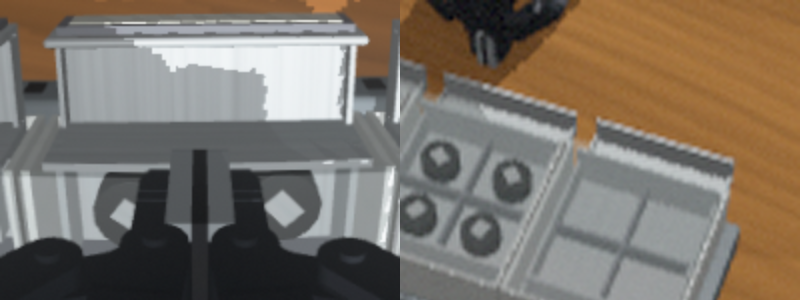

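The right half shows the empty lip now in line with the mount lip (ends (577,112) and (597,118)), so that tray is home. The left half shows the fingers centred on the mount lip. I descend into the gap.

{"name": "apply_moves", "arguments": {"moves": [[[2,0,8,0],[1,0,10,0],[0,0,10,0],[0,0,10,0],[0,0,8,0],[0,0,6,0],[0,0,4,0],[0,0,3,0],[0,0,0,0],[0,0,0,0]]]}}

```text
clock: 15.6
eef_pos: [0.5821, -0.0629, 0.0594]
tool_rot: [0.643, 0.766, -0.004, -0.008]
ft_force: [0.4, -0.7, -0.9]
grip_width: 0.0001
```

Run:
```python
from h import *
o=st([.585,-.063,.044])
```

```text
t 15.6 p [ 0.5821 -0.0629  0.0594] xyaw 99.99 tilt [-0.018  0.004 -1.   ] j [-0.11  0.54  0.    1.05  0.   -0.28] F [ 0.4 -0.7 -0.9] w 5.931883339671539e-05
tool delta mm [-0.7  3.1 15.4]
```

No contact (force noise only). Continue down gently to about 44 mm.

{"name": "apply_moves", "arguments": {"moves": [[[0,1,3,0],[0,0,3,0],[0,0,3,0],[0,0,2,0],[0,0,2,0],[0,0,1,0],[0,0,0,0],[0,0,0,0],[0,0,0,0],[0,0,0,0]]]}}

```text
clock: 16.6
eef_pos: [0.584, -0.0628, 0.0455]
tool_rot: [0.643, 0.766, -0.003, -0.007]
ft_force: [-0.7, -0.4, 0.8]
grip_width: -0.0003
```

Run:
```python
from h import *
o=st([.585,-.063,.044])
```

```text
t 16.6 p [ 0.584  -0.0628  0.0455] xyaw 99.99 tilt [-0.015  0.004 -1.   ] j [-0.11  0.55 -0.01  1.02  0.   -0.28] F [-0.7 -0.4  0.8] w -0.0003106664273777581
tool delta mm [-0.4  1.   1.5]
```

{"name": "apply_moves", "arguments": {"moves": [[[0,-1,0,0],[0,-2,0,0],[0,-2,0,0],[0,-2,0,0],[0,-2,0,0],[0,-3,0,0],[0,-3,0,0],[0,-4,0,0],[0,-4,0,0],[0,-4,0,0]]]}}

```text
clock: 17.6
eef_pos: [0.558, -0.0675, 0.0464]
tool_rot: [0.643, 0.766, -0.001, -0.005]
ft_force: [2.0, 0.7, -1.5]
grip_width: 0.0002
```

Run:
```python
from h import *
o=st();c=grab('scene');np.save('s5.npy',c,allow_pickle=True)
a=np.load('s4.npy',allow_pickle=True).item()
# mount lip strip near its left end: intensity along store axis at fixed store-y, z=.064
L0=np.array([.5642,-.0678]);n=np.array([-s[1],s[0]])
for nm,k in(('before',a),('now',c)):
    for off in(-.048,.048):
        print(nm,off,[int(k['color'][tuple(np.round(proj(k,np.r_[L0+n*off+s*x/1000,.064])).astype(int)[::-1])].astype(int).sum()/3) for x in range(-60,44,4)])
```

```text
t 17.6 p [ 0.558  -0.0675  0.0464] xyaw 100.03 tilt [-0.009  0.005 -1.   ] j [-0.12  0.5  -0.1   0.98  0.   -0.3 ] F [ 2.   0.7 -1.5] w 0.00017670724302283844
before -0.048 [23, 24, 21, 26, 46, 31, 33, 63, 66, 59, 64, 70, 68, 70, 68, 109, 118, 90, 79, 108, 116, 126, 145, 140, 130, 123]
before 0.048 [112, 114, 109, 103, 103, 104, 105, 103, 102, 102, 101, 100, 101, 105, 100, 141, 96, 91, 91, 95, 154, 190, 191, 143, 125, 129]
now -0.048 [19, 25, 26, 25, 39, 59, 43, 26, 19, 25, 103, 110, 92, 90, 105, 92, 100, 110, 109, 92, 95, 113, 124, 122, 119, 121]
now 0.048 [112, 116, 113, 102, 103, 105, 105, 104, 103, 120, 146, 104, 89, 87, 90, 182, 128, 156, 150, 91, 92, 120, 126, 129, 140, 191]
```

Lip has moved about 20 mm with 2 N: hooked. Continue the pull smoothly.

{"name": "apply_moves", "arguments": {"moves": [[[0,-5,0.5,0],[0,-5,0.3,0],[0,-6,0.3,0],[0,-6,0.3,0],[0,-6,0.3,0],[0,-6,0.3,0],[0,-6,0.3,0],[0,-6,0.3,0],[0,-5,0.3,0],[0,-4,0.3,0]]]}}

```text
clock: 18.65
eef_pos: [0.5003, -0.0784, 0.0457]
tool_rot: [0.643, 0.766, -0.0, -0.003]
ft_force: [2.3, 0.5, 1.3]
grip_width: 0.0001
```

{"name": "apply_moves", "arguments": {"moves": [[[0,-4,0,0],[0,-4,0,0],[0,-3,0,0],[0,-3,0,0],[0,-3,0,0],[0,-3,0,0],[0,-2,0,0],[0,-2,0,0],[0,-2,0,0],[0,-2,0,0]]]}}

```text
clock: 19.65
eef_pos: [0.4755, -0.083, 0.0458]
tool_rot: [0.642, 0.766, 0.004, -0.0]
ft_force: [6.7, 0.8, -4.2]
grip_width: -0.0004
```

Run:
```python
from h import *
o=st();print('travel',(np.array([.584,-.0628])-o['eef_pos'][:2])@s)
```

```text
t 19.65 p [ 0.4755 -0.083   0.0458] xyaw 100.06 tilt [ 0.005  0.006 -1.   ] j [-0.18  0.36 -0.33  0.87  0.01 -0.35] F [ 6.7  0.8 -4.2] w -0.00041264047444841863
travel 0.1103391352852445
```

{"name": "apply_moves", "arguments": {"moves": [[[0,-2,0,0],[0,-2,0,0],[0,-2,0,0],[0,-2,0,0],[0,-2,0,0],[0,-2,0,0],[0,-2,0,0],[0,-2,0,0],[0,-2,0,0],[0,-2,0,0]]]}}

```text
clock: 20.65
eef_pos: [0.4761, -0.0827, 0.0463]
tool_rot: [0.64, 0.768, 0.02, 0.012]
ft_force: [6.1, 2.9, -3.5]
grip_width: 0.0003
```

Run:
```python
from h import *
o=st();print('travel',(np.array([.584,-.0628])-o['eef_pos'][:2])@s)
```

```text
t 20.65 p [ 0.4761 -0.0827  0.0463] xyaw 100.41 tilt [ 0.044  0.017 -0.999] j [-0.19  0.34 -0.37  0.82  0.02 -0.37] F [ 6.1  2.9 -3.5] w 0.0003415335213125802
travel 0.10972566722183483
```

Stopped dead at the outer stop. Unhook: ease off the lip by 6 mm, rise straight up, then pull back.

{"name": "apply_moves", "arguments": {"moves": [[[0,3,0,0],[0,3,0,0],[0,1,0,0],[0,0,-4,0],[0,0,-8,0],[0,0,-12,0],[0,0,-20,0],[0,0,-25,0],[0,0,-25,0],[0,0,-20,0]]]}}

```text
clock: 21.65
eef_pos: [0.4702, -0.0826, 0.1617]
tool_rot: [0.64, 0.768, 0.015, 0.003]
ft_force: [-0.0, 0.2, 0.1]
grip_width: -0.0
```

{"name": "apply_moves", "arguments": {"moves": [[[0,-10,-5,0],[0,-20,-5,0],[0,-25,0,0],[0,-25,0,0],[0,-25,0,0],[0,-15,0,0],[0,-5,0,0],[0,0,0,0],[0,0,0,0],[0,0,0,0]]]}}

```text
clock: 22.65
eef_pos: [0.3377, -0.1055, 0.169]
tool_rot: [0.641, 0.768, 0.015, 0.004]
ft_force: [-0.5, 0.5, -0.7]
grip_width: 0.0001
```

Run:
```python
from h import *
o=st();t=grab('top');c=grab('scene')
cv2.imwrite('pics/f.png',np.vstack([np.hstack([cv2.resize(t['color'][140:260,222:392,::-1],(400,282),interpolation=2),cv2.resize(c['color'][150:275,150:335,::-1],(400,282),interpolation=2)]),np.hstack([cv2.resize(t['color'][:,:,::-1],(400,300)),cv2.resize(c['color'][:,:,::-1],(400,300))])]))
t0=np.load('top0.npy',allow_pickle=True).item();s0=np.load('scene0.npy',allow_pickle=True).item()
for n,a,b,boxes in(('top',t0,t,dict(mouse=(420,225,460,275),mould=(410,165,450,200),etch=(105,195,145,225),loupe=(138,252,165,275))),('scene',s0,c,dict(mouse=(140,110,185,145),mould=(100,160,140,190),etch=(440,285,490,330),loupe=(435,230,470,260)))):
    for k,(x,y,X,Y) in boxes.items(): print(n,k,np.abs(a['color'][y:Y,x:X].astype(int)-b['color'][y:Y,x:X]).mean().round(2))
```

```text
t 22.65 p [ 0.3377 -0.1055  0.169 ] xyaw 100.34 tilt [ 0.026  0.017 -1.   ] j [-0.32 -0.03 -0.45  1.13  0.02 -0.5 ] F [-0.5  0.5 -0.7] w 0.00011842709179161882
top mouse 3.59
top mould 3.49
top etch 3.42
top loupe 3.52
scene mouse 2.97
scene mould 2.06
scene etch 2.59
scene loupe 2.95
```

View pics/f.png

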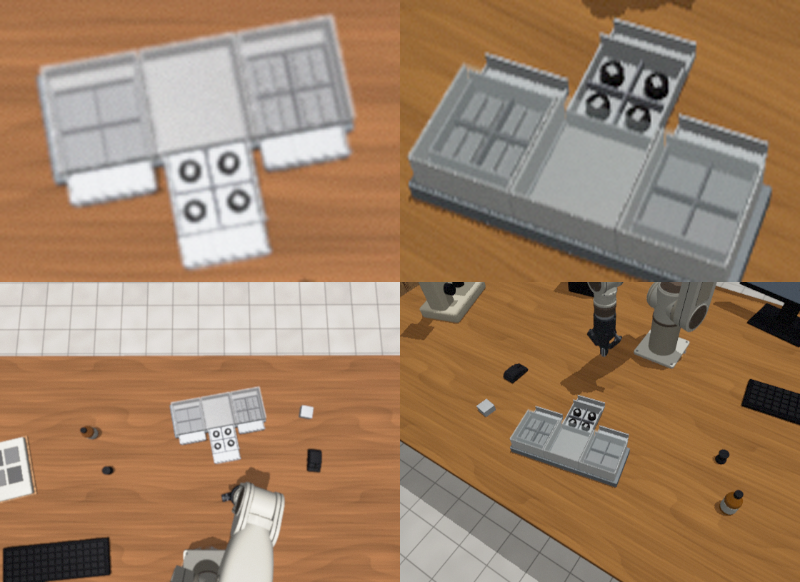

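```bash
python3 -c "
from h import *
print(workorder.job_done())"
```

```text
the job is handed in; nothing more can be done
None
```

I pushed the empty tray fully home, then drew the mount tray out to its outer stop by hooking the shut fingertips behind its lip. The job is handed in at about 23 s on the robot's clock, with the arm clear of everything.

**First push:** The first push went wrong. The shut fingertips sit about 5–13 mm behind the stated tool point, not 17 mm ahead of it. They passed over the empty tray's lip and pushed on its front panel instead, with about 2 N. I backed out, went lower, and pushed the lip's front until the tray stopped at about 5 N.

**Last checks:**
- **Empty tray:** its lip lines up with the coupon tray's in the top view, to about 1 mm by eye.
- **Mount tray:** it moved about 103 mm by my estimate and then would not move further under 6–7 N. The 105 mm limit was not measured more closely than that.
- **Mounts:** all four are standing in their compartments.
- **Coupon tray:** it is still shut.
- **Bystanders:** the mouse, bottle, loupe and block show only image noise against the first pictures.
- **Forces:** every reading, taken at the end of each move, stayed below about 8 N.

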